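Snack carton into the click-lid keeper

TASK

Put the pink snack carton away in the dry-store keeper: in its row fingers fit only at its broad faces and in the keeper only at its narrow edges, so stand it on the free worktop, let go and change your grip, then lower it - do not drop it - upright into the empty front slot. Then swing the sprung lid over and press its front edge down until the clip clicks and the lid stays fully shut by itself. Leave the other things standing where they are.

Things in the scene. Friction and masses are not known exactly. Their poses are not given: they have to be found in the camera images.
- snack_carton: pink and violet carton, 100 x 58 x 36 mm, 50 to 100 g, standing on end between two round containers about 9 mm from its narrow edges: fingers fit only at its broad faces (36 mm grip). Standing, its x axis points up, y across its 58 mm width (along the row), z out of the broad face towards the robot. Origin: centre of the back broad face, 50 mm above its foot, 18 mm behind its middle
- carton_top (a point): centre of the carton's top end, 100 mm above its foot, 18 mm from either broad face and 29 mm from either narrow edge; axes as snack_carton
- keeper: off-white open-topped box fixed on the worktop, 101 deep (x) x 134 wide (y) x 110 mm high, walls 3, floor 4 mm. Origin: centre of its underside; x points to its back (hinge side), y left, z up. A divider 3 mm thick, 82 mm high, halves it into two slots, each 46 (x) by 128 mm (y) inside: the violet carton stands in the back one, the front one is empty
- keeper_slot (a point): centre of the floor of the empty front slot, 4 mm above the worktop; axes as keeper. The rim is 106 mm above it. The pink carton fits with its broad faces to front and back (its y axis along the keeper's y), so fingers have room only at its narrow edges (58 mm grip)
- keeper_hinge (a point): middle of the lid's hinge line (along the keeper's y), 57.5 mm behind the keeper's centre, 112 mm above the worktop; axes as keeper
- lid_front (a point): place to press: on the outer (upper) face of the green lid, 103.5 mm from the hinge line, mid-width; moves with the lid; 115.5 mm above the worktop when shut. The lid is 142 mm wide, 5 mm thick, outer face 3.5 mm off the hinge line; its front edge is 112 mm from the hinge line, the clip's thumb lip 123 mm, reaching 23 mm below the outer face
- keeper_lid (a joint): lid angle, rad: 0 fully shut, 1.57 standing upright at the back of the keeper, 1.9 at most. A weak spring (1 to 2 N at the front edge) swings the lid open again to about 1.0 or more wherever it is let go, unless the clip at its front has snapped under the sprung catch; that takes about 12 N down at the front edge, at 0.08 to 0.03 rad, after which it stays at 0
- violet_carton: violet and orange carton 92 x 55 x 40 mm, stood on end in the keeper's back slot; stays there. Origin: centre of its back broad face, 46 mm above its foot; x axis up.
- salt_shaker: red and white salt drum, 55 mm round, 111 mm tall, on one side of the pink carton; origin under its centre, z up
- supplement: white bottle with a pale blue cap, 54 mm round, 96 mm tall, on the other side of the pink carton (the two may be swapped); origin under its centre, z up
- drip_mug: mug with drip-glaze picture, 118 x 82 x 98 mm, near the front right of the worktop; origin under its centre, z up
- mustard: glass jar with a grey lid, 73 mm round, 126 mm tall, at the back right beside the cooker; origin under its centre, z up
- biscuits: clear pack of biscuits, 48 x 108 x 89 mm, standing in front of the black rack at the back; origin under its centre, z up
Things that resemble listed ones, but are neither listed nor needed, are in the scene too. Leave any yellow look-alike of the snack_carton alone.

How it is judged:
By the outcome, as a careful person would: the job done as asked, in the order asked, and still so for the second after the job is handed in, with the robot touching nothing.
It also fails if it takes over 72 s, if anything falls off the work surface, if the arm or the gripper's body presses on something with over 40 N, if the wrist force passes 120 N, or if a joint passes its speed limit or range.

ROBOT

A 6-joint arm with a two-finger parallel gripper is mounted at the origin on a cart in front of the work surface, level with it; the furniture and walls round the work are solid. World frame = base frame: x ahead of the robot, y to its left, z up, the work surface at z = 0. Lengths are in m, angles in rad, forces in N, time in s.
With the tool pointing down it reaches from about 0.275 to 0.75 m from the base axis. Payload 10.2 kg.
Tool frame: the origin (TCP) lies between the finger pads; the fingertips stand 8 mm ahead of it and the grasp point (between the pads) lies 11 mm behind it; z points along the fingers, y is the line along which they close (so a half turn about z gives the same grasp; the last joint's range is limited). The gripper opens to 88 mm and grips with 3 to 60 N. Pads are 18 mm wide; open, the fingers measure 123 mm over their backs; the gripper's body (75 mm by 187 mm) begins 45 mm behind the grasp point.
Start: joints at [0.926, 0.313, 1.498, -0, 1.331, -0.223], TCP at [0.215, 0.479, 0.247] pointing down, gripper open.
Joint ranges: [-2.94, 2.94], [-0.97, 2.17], [0.19, 2.56], [-1.23, 4.37], [0.02, 3.11], [-2.88, 2.88]. Speed limits (rad/s): [2.39, 2.39, 3.01, 3.14, 3.14, 3.14].

INTERFACE

Orientations are given as a unit quaternion [x, y, z, w].
In Python, from rig import bot, imaging gives the robot as it stands. The module is installed in compiled form; this text tells all that it offers.
- The arm moves only by the tool servo_tool, never from a script. Its argument "increments" is text: rows parted by semicolons, each of 7 numbers parted by spaces: the shift along the tool's x, y, z in cm, then the turn, a rotation vector about the tool's x, y, z in degrees, then the closure, from 0 (fully open) to 1 (shut). A call has 1 to 8 rows; each row is the pose to reach, as a shift and turn from the pose commanded when the call began, along the tool's axes at that moment; what a row does not reach only later rows make up. A row lasts 1/8 s, in which the tool goes at most 62.5 mm and 10.7 degrees, less where a joint would pass 70% of its speed; a pose out of reach is approached as far as the arm can. A call with a gripper value outside its range is refused whole. The fingers move at their own pace and stop on an object; "newtons" is the grip in N (left out, the last holds). Time passes only in rows, so rows that repeat a pose let the fingers close. It gives the time, the measured TCP pose, the force, the opening and the grip force at its end, in the units of the state.
- bot.read_state(): the state, without advancing time (a new reading comes with each control period).
- imaging.grab_frame(name): name is "scene" or "top" or "wrist"; returns the picture (400x640x3 uint8, red, green, blue); there is no depth.
- imaging.get_calibration(name): a dict with "camera_matrix" (3x3 intrinsics, pixels), "k1" (the pictures are not rectified: a ray, as slopes to the right and down, at radius r is drawn at 1 + k1 r^2 times it, then the intrinsics apply), "R" (3x3) and "t" (3): a world point X has camera coordinates R X + t. Camera axes: x right, y down, z forward; pixel columns grow to the right and rows downward; lengths in m; the calibration is good to about 2 mm. A picture is of the moment at which its call begins: read the wrist's pose just before it. get_calibration takes no time and is no camera call; for the wrist camera it gives the pose at the moment of the call.
- bot.close_job(): hands the job in; it is judged then, once.
The state is a dict: "time": time; "qpos": joint angles; "qvel": joint speeds; "joint_torque": joint torques, N m; "tcp_pos": TCP position; "ee_rot": TCP orientation; "ft_force": force on the tool from outside, world axes, zero at the start; "ft_torque": the same for the moment, N m; "opening": opening from 0.0 (shut) to 1.0 (fully open); "finger_force": force on a finger pad.
Only numpy, scipy, OpenCV 4.12 (cv2) and the standard library are available. Lean on these libraries where they do the work, as an engineer would, in place of code of your own. Each camera call takes 0.05 s, during which the arm holds its last target. There are 200 camera calls.

## Working session

There is one attempt and no reset: what is moved stays moved. The work goes in short steps, Python scripts to look and compute and a tool call to move; the robot and the scene stay as the last step left them, time stands still between calls to the robot, and variables do not carry over. Pictures are saved under pics/ and viewed, at most 10 in all, crops included, and the job is handed in when it is done.

Besides the shell and the picture viewer there is one more tool, called after ">>>" in YAML: its name, and indented under it one key for each argument. servo_tool: Moves the arm, as the interface text tells. Its arguments: {"type":"object","properties":{"increments":{"type":"string"},"newtons":{"type":"number"}},"required":["increments"]}

```bash
mkdir -p pics; cat > h.py <<'E'
import numpy as np, cv2
from rig import bot, imaging
from scipy.spatial.transform import Rotation as Ro
def cal(n):
    c=imaging.get_calibration(n); return [np.array(c[k]) for k in("camera_matrix","k1","R","t")]
def ray(c,u,v):
    K,k1,R,t=c
    d=cv2.undistortPoints(np.array([[[u,v]]],float),K,np.array([k1,0,0,0],float))[0,0]
    return -R.T@t, R.T@np.array([d[0],d[1],1])
def onz(c,u,v,z):
    o,d=ray(c,u,v); return o+d*(z-o[2])/d[2]
def proj(c,P):
    K,k1,R,t=c
    return cv2.projectPoints(np.array(P,float).reshape(-1,1,3),cv2.Rodrigues(R)[0],t,K,np.array([k1,0,0,0],float))[0][:,0]
def snap(n,f):
    im=imaging.grab_frame(n); cv2.imwrite(f,im[...,::-1]); return im
def togo(p,yaw=None):
    s=bot.read_state(); R=Ro.from_quat(s["ee_rot"]).as_matrix()
    print("tool shift cm",np.round(R.T@(np.array(p)-s["tcp_pos"])*100,2))
E
python3 - <<'E'
from h import *
snap("scene","pics/s0.png");snap("top","pics/t0.png")
for n in("scene","top"):
    K,k,R,t=cal(n);print(n,K[0,0],k,-R.T@t,R[2])
s=bot.read_state();print({k:np.round(s[k],3) for k in s});print(Ro.from_quat(s["ee_rot"]).as_matrix().round(3))
E
```

```text
scene 401.1477820705257 -0.04991589073820729 [-0.02924751 -0.58500621  0.48127761] [ 0.67816713  0.59585535 -0.43016944]
top 441.72090764183764 0.025719117535801393 [ 0.2957672  -0.04669243  1.13556989] [ 0.20189985 -0.01774336 -0.97924544]
{'time': np.float64(0.1), 'qpos': array([ 0.926,  0.313,  1.498, -0.   ,  1.331, -0.223]), 'qvel': array([-0.001, -0.003, -0.001,  0.002, -0.002,  0.002]), 'joint_torque': array([ 2.0000e-03, -4.0282e+01, -2.5265e+01,  6.9000e-02,  3.4000e-02,
       -0.0000e+00]), 'tcp_pos': array([0.215, 0.479, 0.246]), 'ee_rot': array([ 0.209,  0.978, -0.001, -0.   ]), 'ft_force': array([-0.095,  0.539,  0.83 ]), 'ft_torque': array([ 0.008,  0.053, -0.033]), 'finger_force': np.float64(0.0), 'opening': np.float64(1.0)}
[[-0.912  0.409 -0.001]
 [ 0.409  0.912 -0.001]
 [ 0.    -0.001 -1.   ]]
```

View pics/s0.png

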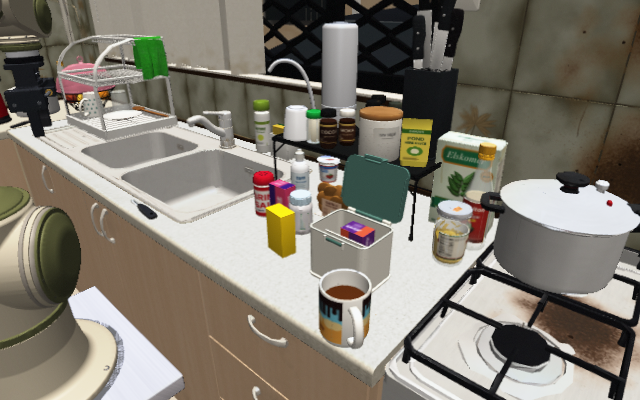

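View pics/t0.png

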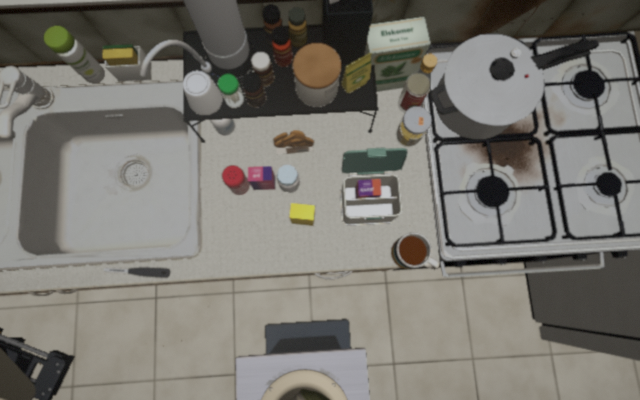

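Candidates for the target:
- Pink/violet carton: scene (281,195), top (261,177). It stands between the red drum and the white bottle, so I choose this one.
- Yellow look-alike: scene (281,230), top (302,212).
- Violet/orange carton in the keeper: scene (358,233), top (368,188).

Next is a close crop to check.

```bash
python3 - <<'E'
from h import *
t=cv2.imread("pics/t0.png")[135:255,215:415]; s=cv2.imread("pics/s0.png")[145:295,240:420]
cv2.imwrite("pics/tc.png",cv2.resize(t,None,fx=4,fy=4,interpolation=cv2.INTER_CUBIC))
cv2.imwrite("pics/sc.png",cv2.resize(s,None,fx=4,fy=4,interpolation=cv2.INTER_CUBIC))
c=cal("top")
for n,u,v,z in [("carton",261,174,.1),("red",234,176,.111),("white",288,176,.096),("yellow",302,212,.1),("keepFL",344,219,.11),("keepFR",399,219,.11),("violet",369,188,.096)]: print(n,onz(c,u,v,z).round(4))
E
```

```text
carton [0.5785 0.0663 0.1   ]
red [0.5745 0.1296 0.111 ]
white [0.5705 0.0016 0.096 ]
yellow [ 0.4791 -0.0274  0.1   ]
keepFL [ 0.4545 -0.1251  0.11  ]
keepFR [ 0.4464 -0.254   0.11  ]
violet [ 0.5284 -0.1922  0.096 ]
```

View pics/tc.png

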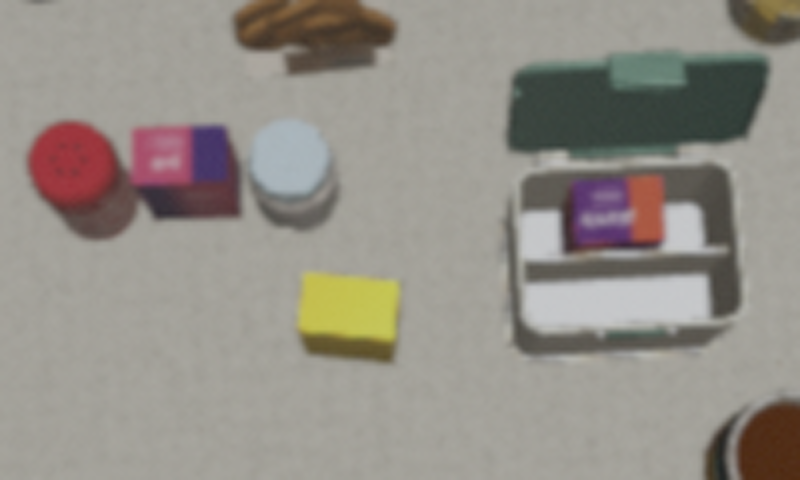

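View pics/sc.png

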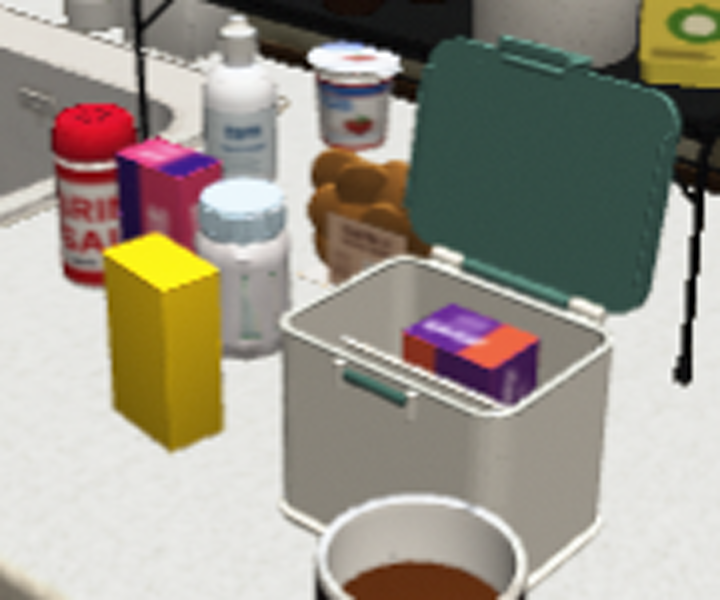

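The crop confirms it: the pink/violet carton's top corners are at crop (133,128), (228,125), (236,183) and (133,187). The keeper rim spans crop x 513–745 and y 168–330, and the lid stands open. The yellow carton is at (350,300).

```bash
python3 - <<'E'
from h import *
c=cal("top"); f=lambda x,y,z: onz(c,(x+.5)/4-.5+215,(y+.5)/4-.5+135,z)[:2]
q=np.array([f(*p,.1) for p in[(133,128),(228,125),(235,183),(134,187)]]);print("carton",q.round(4).tolist(),q.mean(0).round(4))
d=q[0]-q[1]+q[3]-q[2];print("y-axis yaw deg",np.degrees(np.arctan2(-d[0],d[1])))
y=np.array([f(*p,.1) for p in[(303,273),(400,281),(396,338),(298,332)]]);print("yellow",y.mean(0))
L,Rr=f(516,250,.11),f(742,250,.11);print("rim L,R",L,Rr)
F=[f(540,331,.11),f(715,322,.11)];B=[f(540,174,.11),f(715,164,.11)]
print("front",F,"back",B)
for e in(F,B):
    d=e[0]-e[1];print(np.degrees(np.arctan2(-d[0],d[1])))
print("divider",f(530,259,.082),f(725,249,.082)); print("lid top front edge guess")
w=cal("wrist");print("wrist cam rel", (-w[2].T@w[3]).round(3),w[2][2].round(3),w[0][0,0])
E
```

```text
carton [[0.5989, 0.0973], [0.5973, 0.0398], [0.5608, 0.0371], [0.562, 0.0979]] [0.5797 0.068 ]
y-axis yaw deg -1.433492238740259
yellow [ 0.48127975 -0.02735531]
rim L,R [ 0.50689942 -0.12817098] [ 0.49850759 -0.26195913]
front [array([ 0.45750688, -0.13856227]), array([ 0.45641183, -0.24171571])] back [array([ 0.55236   , -0.14602819]), array([ 0.55194964, -0.25116118])]
-0.6082151540718922
-0.2236386678302494
divider [ 0.50654614 -0.13847957] [ 0.50531107 -0.25756706]
lid top front edge guess
wrist cam rel [0.147 0.51  0.382] [ 0.259 -0.118 -0.959] 352.8351547839069
```

>>> servo_tool:
  increments: "-3 -1.4 0 0 0 4 0.1;-8 -3.6 0 0 0 12 0.2;-14 -6.3 0 0 0 20 0.2;-20 -9 0 0 0 29 0.2;-26 -11.7 0 0 0 38 0.2;-32 -14.4 0 0 0 47 0.2;-38 -17 0 0 0 56 0.2;-42 -19 0 0 0 63 0.2"
  newtons: 15

```text
time: 1.1
tcp_pos: [0.5214, 0.1319, 0.2465]
ee_rot: [0.691, 0.723, -0.0, -0.0]
ft_force: [-0.1, 0.7, 0.6]
opening: 0.801
finger_force: 0.0
```

```bash
python3 - <<'E'
from h import *
s=bot.read_state();print(s["tcp_pos"],Ro.from_quat(s["ee_rot"]).as_matrix().round(3).tolist(),s["time"]);togo([.58,.068,.2])
c=cal("wrist");im=snap("wrist","pics/w1.png");print((-c[2].T@c[3]).round(3));print(proj(c,[[.58,.068,.1]]))
E
```

```text
[0.52139629 0.13189326 0.24648034] [[-0.045, 0.999, -0.0], [0.999, 0.045, 0.0], [0.0, -0.0, -1.0]] 1.1
tool shift cm [-6.65  5.57  4.64]
[0.518 0.206 0.383]
[[381.5412739  262.05737197]]
```

View pics/w1.png

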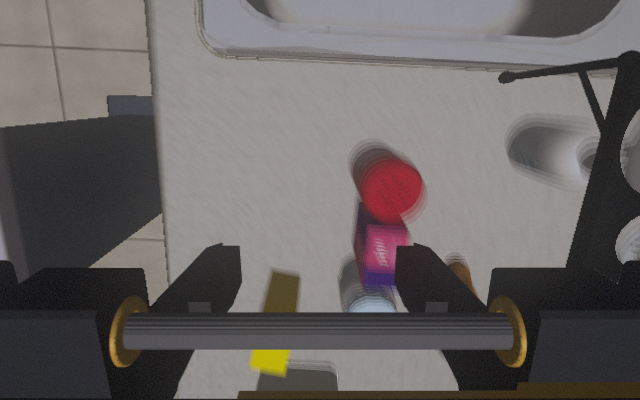

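The wrist view is blurred by motion. It shows the carton top near (383,250), between the red drum (392,190) and the white bottle (370,300). I'll take a still frame and measure it by mask.

```bash
python3 - <<'E'
from h import *
imaging.grab_frame("wrist");imaging.grab_frame("wrist");c=cal("wrist");im=snap("wrist","pics/w2.png")
print(bot.read_state()["tcp_pos"].round(4))
h=cv2.cvtColor(im,cv2.COLOR_RGB2HSV);H,S,V=[h[...,i].astype(int) for i in range(3)]
m=((H>120)&(H<172)&(S>70)).astype(np.uint8); m[:200]=0;m[310:]=0;m[:,:340]=0;m[:,420:]=0
for y in range(205,308,6):
    x=np.where(m[y])[0]
    if len(x): print(y,x.min(),x.max(),[int(V[y,k]) for k in range(352,414,5)])
r=((H<8)|(H>174))&(S>150)&(V>120); ys,xs=np.where(r[:260]);print("red",xs.mean(),ys.mean(),xs.min(),xs.max(),ys.min(),ys.max())
cv2.imwrite("pics/w2c.png",cv2.resize(im[150:330,310:460,::-1],None,fx=3.3,fy=3.3,interpolation=cv2.INTER_CUBIC))
E
```

```text
[0.5204 0.1331 0.2461]
211 369 372 [152, 57, 66, 56, 63, 136, 152, 155, 154, 152, 135, 151, 154]
217 354 392 [137, 59, 57, 56, 59, 58, 55, 61, 55, 55, 143, 147, 148]
223 355 399 [101, 63, 60, 86, 67, 58, 58, 55, 57, 58, 52, 156, 154]
229 355 406 [88, 75, 58, 157, 162, 163, 163, 163, 159, 158, 160, 158, 154]
235 354 405 [76, 82, 60, 159, 161, 163, 163, 162, 165, 162, 162, 154, 156]
241 361 405 [76, 84, 67, 161, 159, 185, 172, 162, 169, 165, 162, 151, 153]
247 362 397 [100, 87, 79, 158, 162, 184, 166, 166, 168, 63, 50, 47, 43]
253 357 396 [77, 86, 83, 161, 159, 185, 179, 167, 165, 50, 44, 45, 50]
259 361 395 [81, 84, 99, 160, 162, 160, 160, 159, 162, 47, 49, 45, 47]
265 358 395 [80, 82, 95, 99, 100, 97, 102, 97, 97, 47, 43, 46, 43]
271 361 394 [78, 79, 98, 99, 101, 96, 99, 97, 100, 44, 46, 45, 42]
277 360 394 [81, 87, 98, 93, 97, 100, 99, 98, 99, 42, 45, 44, 44]
283 363 394 [110, 121, 101, 91, 93, 98, 99, 98, 98, 39, 42, 42, 39]
red 390.13310318373607 185.61756808592253 360 420 157 214
```

View pics/w2c.png

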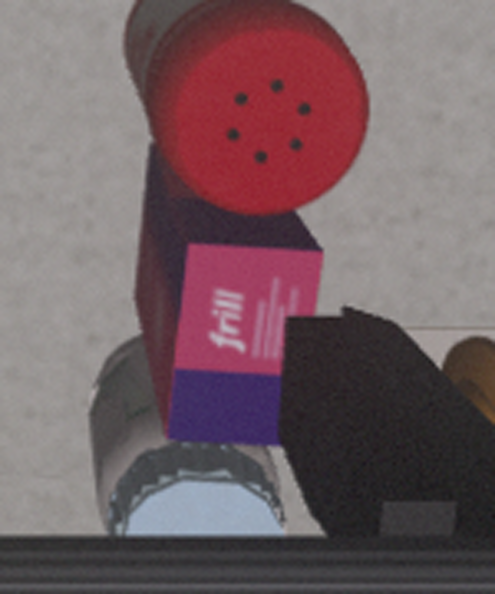

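The carton top corners are at crop (190,244), (323,250) and (168,437). The fourth is hidden by a finger.

```bash
python3 - <<'E'
from h import *
c=cal("wrist");g=lambda x,y:onz(c,x/3.3+309.8,y/3.3+149.8,.1)
a,b,d=g(190,244),g(323,250),g(168,437);print(a,b,d,"centre",(b+d)/2,"size",np.linalg.norm(a-b),np.linalg.norm(a-d))
e=a-d;print("yaw",np.degrees(np.arctan2(-e[0],e[1])))
togo([(b+d)[0]/2,(b+d)[1]/2,.07]);s=bot.read_state();print(Ro.from_quat(s["ee_rot"]).as_matrix().round(4).tolist())
E
```

```text
[0.56330403 0.10487623 0.1       ] [0.59777914 0.10494758 0.1       ] [0.56233507 0.04891879 0.1       ] centre [0.5800571  0.07693318 0.1       ] size 0.03447518297645655 0.05596583105223
yaw -0.9920403742538196
tool shift cm [-5.91  5.71 17.6 ]
[[-0.0484, 0.9988, -0.0013], [0.9988, 0.0484, 0.0002], [0.0003, -0.0013, -1.0]]
```

```bash
python3 - <<'E'
from h import *
c=cal("scene");g=lambda x,y,z=.1:onz(c,x/4+239.6,y/4+144.6,z).round(4)
print("a",g(118,150),"b",g(158,139),"back-",g(222,162))
w=cal("wrist");print("red wrist",onz(w,390.1,185.6,.111)); t=cal("top")
P=[[.563,.098,.1],[.598,.098,.1],[.562,.04,.1],[.563,.105,.1],[.562,.049,.1]]
for k in(c,w,t):print(proj(k,P).round(1).tolist())
im=cv2.imread("pics/t0.png");h=cv2.cvtColor(im,cv2.COLOR_BGR2HSV)[150:210,210:310].astype(int)
r=((h[...,0]<8)|(h[...,0]>172))&(h[...,1]>120)&(h[...,2]>120);ys,xs=np.where(r);print("red top",xs.mean()+210,ys.mean()+150,xs.min()+210,xs.max()+210,ys.min()+150,ys.max()+150)
s=bot.read_state();print(s["tcp_pos"],s["qpos"].round(4))
E
```

```text
a [0.5694 0.1033 0.1   ] b [0.5976 0.0976 0.1   ] back- [0.598  0.0424 0.1   ]
red wrist [0.57658535 0.14183033 0.111     ]
[[268.6, 183.4], [279.1, 179.3], [285.1, 190.0], [266.7, 182.7], [282.4, 188.9]]
[[366.3, 231.3], [406.9, 233.2], [359.5, 291.0], [367.0, 223.6], [360.3, 282.1]]
[[248.1, 181.0], [247.6, 167.0], [272.2, 179.9], [245.2, 181.2], [268.4, 180.2]]
red top 232.44444444444446 175.28571428571428 223 242 166 185
[0.52038909 0.13313529 0.24613075] [ 3.2100e-02  3.4080e-01  1.4610e+00  2.0000e-04  1.3412e+00 -1.6300e-02]
```

>>> servo_tool:
  increments: "-2 2 2 0 0 2 0.2;-4.5 4 5 0 0 4 0.2;-6.2 5.7 8 0 0 4 0.2;-6.2 5.7 9.6 0 0 4 0.2;-6.2 5.7 9.6 0 0 4 0.2"

```text
time: 1.92
tcp_pos: [0.5792, 0.076, 0.1502]
ee_rot: [0.714, 0.7, -0.001, -0.001]
ft_force: [-0.6, 0.5, 0.1]
opening: 0.802
finger_force: 0.0
```

```bash
python3 - <<'E'
from h import *
s=bot.read_state();p=s["tcp_pos"];R=Ro.from_quat(s["ee_rot"]).as_matrix();print(p,R.round(3).tolist(),s["ft_force"])
a=snap("wrist","pics/w3.png");b=snap("scene","pics/s3.png");t=snap("top","pics/t3.png")
tips=[p+R@np.array([0,e,.008]) for e in(-.036,.036)]
for n in("scene","top"):print(n,proj(cal(n),tips+[p]).round(1).tolist())
A=cv2.resize(b[90:250,210:370,::-1],None,fx=2.5,fy=2.5);B=cv2.resize(t[100:260,190:350,::-1],None,fx=2.5,fy=2.5);C=cv2.resize(a[160:,280:480,::-1],None,fx=1,fy=1)
C=a[:,:,::-1][150:350,:]
cv2.imwrite("pics/m3.png",np.hstack([A,B]))
E
```

```text
[0.57920807 0.07599383 0.15024426] [[0.019, 1.0, -0.002], [1.0, -0.019, 0.0], [0.0, -0.002, -1.0]] [-0.57706676  0.53888795  0.05394959]
scene [[267.5, 171.5], [289.9, 163.6], [278.9, 164.3]]
top [[254.9, 184.3], [254.4, 154.5], [254.2, 168.3]]
```

View pics/m3.png

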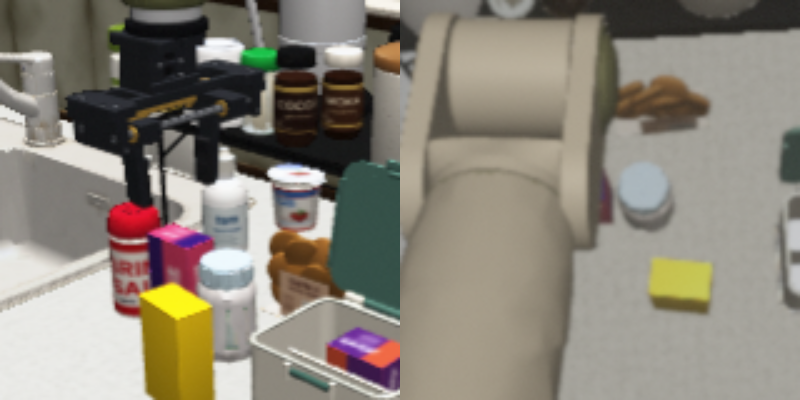

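The scene view shows the fingertips at crop (142,205) and (207,180). That agrees with the forward kinematics projection within a pixel or two, so I trust the fixed cameras on y, about 0.070. Descending.

>>> servo_tool:
  increments: "-0.3 0.1 1 0 0 0 0.2;-0.3 0.1 3 0 0 0 0.2;-0.3 0.1 5 0 0 0 0.2;-0.3 0.1 7 0 0 0 0.2;-0.3 0.1 8 0 0 0 0.2;-0.3 0.1 8 0 0 0 0.2;-0.3 0.1 8 0 0 0 0.5;-0.3 0.1 8 0 0 0 0.8"
  newtons: 15

```text
time: 3.08
tcp_pos: [0.5816, 0.0716, 0.0714]
ee_rot: [0.714, 0.7, 0.0, 0.0]
ft_force: [0.4, 1.2, 0.6]
opening: 0.599
finger_force: 0.0
```

>>> servo_tool:
  increments: "0 0 0 0 0 0 0.8;0 0 0 0 0 0 0.8;0 0 0 0 0 0 0.8"

```text
time: 3.45
tcp_pos: [0.5814, 0.0716, 0.0709]
ee_rot: [0.714, 0.7, 0.0, 0.0]
ft_force: [-1.3, -0.1, 2.5]
opening: 0.405
finger_force: 15.0
```

>>> servo_tool:
  increments: "0 0 -1 0 0 0 0.8;0 0 -4 0 0 0 0.8;0 0 -8 0 0 0 0.8;0 0 -12 0 0 0 0.8;0 -2 -14 0 0 0 0.8;1 -6 -14 0 0 0 0.8;2 -10 -14 0 0 0 0.8;3 -14 -14 0 0 0 0.8"

```text
time: 4.45
tcp_pos: [0.4405, 0.1047, 0.2112]
ee_rot: [0.714, 0.7, 0.0, 0.0]
ft_force: [-1.0, -0.3, 0.4]
opening: 0.405
finger_force: 15.0
```

>>> servo_tool:
  increments: "0 -2 0 0 0 0 0.8;0 -2 2 0 0 0 0.8;0 -2 6 0 0 0 0.8;0 -2 10 0 0 0 0.8;0 -2 12 0 0 0 0.8;0 -2 13 0 0 0 0.8;0 -2 13 0 0 0 0.8;0 -2 13 0 0 0 0.8"

```text
time: 5.45
tcp_pos: [0.4225, 0.1048, 0.0816]
ee_rot: [0.714, 0.7, 0.001, 0.001]
ft_force: [-0.6, 0.2, -0.5]
opening: 0.407
finger_force: 15.0
```

```bash
python3 - <<'E'
from h import *
s=bot.read_state();print(s["tcp_pos"],s["ft_force"],s["qpos"])
b=snap("scene","pics/s4.png");w=snap("wrist","pics/w4.png")
cv2.imwrite("pics/m4.png",cv2.resize(b[120:300,190:400,::-1],None,fx=3.5,fy=3.3))
E
```

```text
[0.42246478 0.10480578 0.08159388] [-0.64430388  0.1656934  -0.49609588] [-2.72901414e-02  3.43327491e-01  1.95368557e+00 -3.09907157e-05
  8.42935537e-01 -6.92633828e-03]
```

View pics/m4.png

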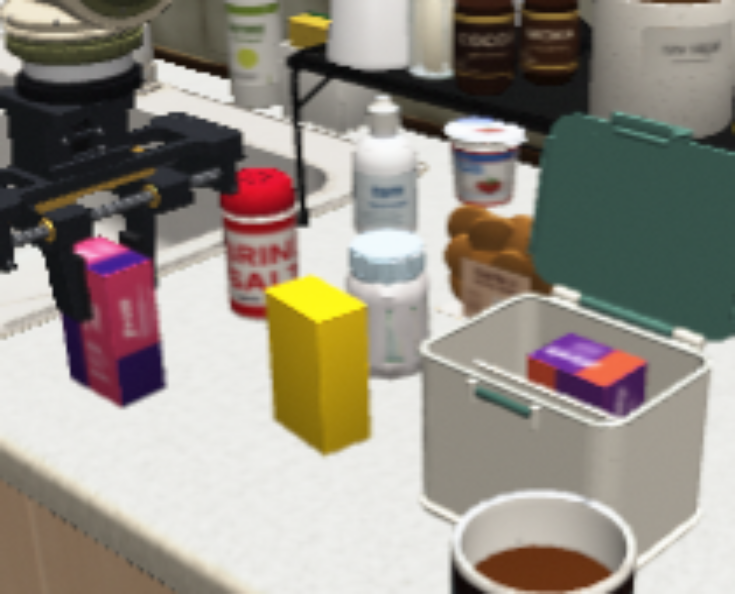

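The scene view shows the carton upright in the gripper just above free worktop at crop (115,320). The others still stand in place. Lowering it now.

>>> servo_tool:
  increments: "0 0 0.4 0 0 0 0.8;0 0 0.7 0 0 0 0.8;0 0 0.9 0 0 0 0.8;0 0 1.05 0 0 0 0.8;0 0 1.15 0 0 0 0.8;0 0 1.15 0 0 0 0.8"

```text
time: 6.3
tcp_pos: [0.4223, 0.1048, 0.0705]
ee_rot: [0.714, 0.7, 0.0, 0.0]
ft_force: [-5.3, -1.1, 18.5]
opening: 0.406
finger_force: 15.0
```

>>> servo_tool:
  increments: "0 0 -0.07 0 0 0 0.8;0 0 -0.1 0 0 0 0.55;0 0 -0.1 0 0 0 0.45;0 0 -0.1 0 0 0 0.3;0 0 -0.1 0 0 0 0.2;0 0 -3 0 0 0 0.2;0 0 -7 0 0 0 0.2;0 0 -10 0 0 0 0.2"

```text
time: 7.3
tcp_pos: [0.422, 0.1048, 0.1707]
ee_rot: [0.714, 0.7, 0.0, 0.0]
ft_force: [0.6, 0.4, -0.3]
opening: 0.799
finger_force: 0.0
```

>>> servo_tool:
  increments: "-1 0 0 0 0 10 0.1;-1.5 0 0 0 0 20 0.1;-2 0 0 0 0 30 0.1;-2 0 0 0 0 40 0.1;-2 0 0 0 0 50 0.1;-2 0 0 0 0 60 0.1;-2 0 0 0 0 70 0.1;-2 0 0 0 0 80 0.1"

```text
time: 8.3
tcp_pos: [0.4215, 0.0848, 0.1692]
ee_rot: [0.997, 0.074, -0.0, -0.0]
ft_force: [0.2, -0.4, -0.4]
opening: 0.906
finger_force: 0.0
```

```bash
python3 - <<'E'
from h import *
for _ in range(4): imaging.grab_frame("top")
s=bot.read_state();print(s["time"],s["tcp_pos"],s["ft_force"],s["qpos"],Ro.from_quat(s["ee_rot"]).as_matrix().round(4).tolist())
c=cal("wrist");w=snap("wrist","pics/w5.png");b=snap("scene","pics/s5.png")
print(proj(c,[[.4225,.104,.1]]),proj(cal("scene"),[[.4225,.104,.1]]))
A=b[160:260,180:280,::-1]; 
cv2.imwrite("pics/m5.png",np.hstack([cv2.resize(A,(400,400),interpolation=cv2.INTER_CUBIC),cv2.resize(w[...,::-1],(400,400))]))
E
```

```text
8.5 [0.42148541 0.08481392 0.16918029] [ 0.15644637 -0.32431701 -0.11971765] [-7.53390933e-02  1.89698944e-01  1.87648519e+00 -1.12351920e-05
  1.07552997e+00  1.33758504e+00] [[0.9876, 0.1572, -0.0001], [0.1572, -0.9876, -0.0], [-0.0001, -0.0, -1.0]]
[[288.30904946 212.72063466]] [[219.37098948 201.56272592]]
```

View pics/m5.png

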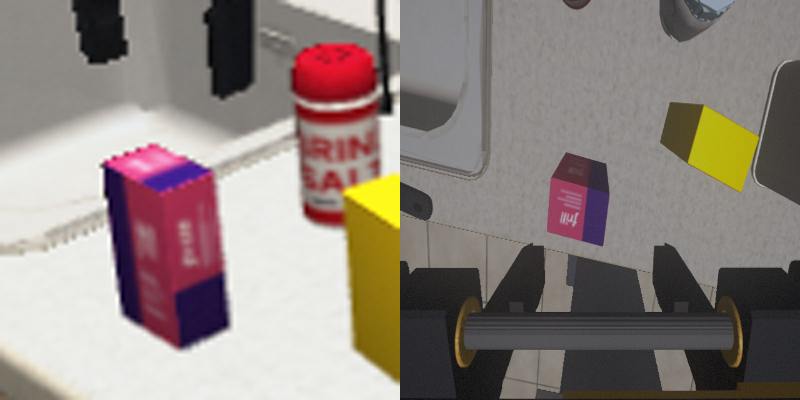

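The carton stands alone on the worktop. In the wrist pane its top corners are at (553,180), (608,192), (603,245) and (547,232); in the scene pane they are at (105,163), (150,145) and (215,178).

```bash
python3 - <<'E'
from h import *
c=cal("wrist");q=np.array([onz(c,(x-400)*1.6+.3,y,.1)[:2] for x,y in[(553,180),(608,192),(603,245),(547,232)]])
print(q.round(4).tolist(),q.mean(0));e=q[0]-q[1]+q[3]-q[2];print("yaw",np.degrees(np.arctan2(-e[0],e[1])))
s=cal("scene");p=np.array([onz(s,x/4+179.6,y/4+159.6,.1)[:2] for x,y in[(105,163),(150,145),(215,178)]]);print(p.round(4).tolist(),"centre",(p[0]+p[2])/2)
print(proj(s,[[.404,.132,.1],[.44,.132,.1],[.44,.074,.1]]))
h=cv2.cvtColor(cv2.imread("pics/w5.png"),cv2.COLOR_BGR2HSV)[140:248,220:350].astype(int)
m=((h[...,0]>120)&(h[...,0]<175)&(h[...,1]>60)).astype(np.uint8)
C=max(cv2.findContours(m,0,2)[0],key=cv2.contourArea);print((cv2.approxPolyDP(cv2.convexHull(C),3,True)[:,0]+[220,140]).tolist())
E
```

```text
[[0.4389, 0.1322], [0.4398, 0.0791], [0.4049, 0.0782], [0.4048, 0.1349]] [0.4220991  0.10609208]
yaw 0.5342336584136297
[[0.4063, 0.1319], [0.4371, 0.1327], [0.435, 0.0705]] centre [0.42064684 0.10117157]
[[204.92600935 200.67223577]
 [218.33285771 195.54432371]
 [234.19557596 202.87508732]]
[[334, 192], [324, 245], [235, 231], [241, 179], [266, 152], [304, 159]]
```

>>> servo_tool:
  increments: "0.2 -1 1 0 0 5 0;0.3 -1.9 3 0 0 10 0;0.3 -1.9 5 0 0 10 0;0.3 -1.9 7 0 0 10 0;0.3 -1.9 8.5 0 0 10 0;0.3 -1.9 9.3 0 0 10 0;0.3 -1.9 9.3 0 0 10 0.2;0.3 -1.9 9.3 0 0 10 0.45"
  newtons: 15

```text
time: 9.6
tcp_pos: [0.4219, 0.104, 0.0767]
ee_rot: [1.0, -0.01, 0.0, 0.0]
ft_force: [-0.3, 0.4, 0.6]
opening: 0.797
finger_force: 0.0
```

>>> servo_tool:
  increments: "0 0 0 0 0 0 0.45;0 0 0 0 0 0 0.45;0 0 0 0 0 0 0.45"

```text
time: 9.98
tcp_pos: [0.4219, 0.1041, 0.0766]
ee_rot: [1.0, -0.01, 0.0, -0.0]
ft_force: [-0.5, 0.8, 3.9]
opening: 0.66
finger_force: 14.9
```

>>> servo_tool:
  increments: "0 0 -1 0 0 0 0.45;0 0 -4 0 0 0 0.45;0 0 -8 0 0 0 0.45;0 0 -12 0 0 0 0.45;0 0 -15 0 0 0 0.45;0 0 -16 0 0 0 0.45;0 0 -16 0 0 0 0.45"

```text
time: 10.85
tcp_pos: [0.4214, 0.104, 0.236]
ee_rot: [1.0, -0.01, -0.0, 0.0]
ft_force: [0.7, 0.4, -0.8]
opening: 0.661
finger_force: 14.9
```

```bash
python3 - <<'E'
from h import *
t=cv2.cvtColor(cv2.imread("pics/t0.png"),cv2.COLOR_BGR2GRAY);s=cv2.cvtColor(cv2.imread("pics/s0.png"),cv2.COLOR_BGR2GRAY)
c=cal("top");d=cal("scene")
for u in(356,390):
    print("top col",u,[(v,int(t[v,u]),*onz(c,u,v,.11)[:1].round(4)) for v in range(172,226)])
for v in(185,205):
    print("top row",v,[(u,int(t[v,u]),*onz(c,u,v,.11)[1:2].round(4)) for u in list(range(339,350))+list(range(394,405))])
for u in(325,345,355):
    print("scene col",u,[(v,int(s[v,u]),*onz(d,u,v,.11)[:2].round(4)) for v in range(226,252)])
E
```

```text
top col 356 [(172, 105, np.float64(0.5665)), (173, 151, np.float64(0.564)), (174, 160, np.float64(0.5616)), (175, 176, np.float64(0.5591)), (176, 174, np.float64(0.5566)), (177, 139, np.float64(0.5542)), (178, 102, np.float64(0.5517)), (179, 91, np.float64(0.5493)), (180, 91, np.float64(0.5468)), (181, 87, np.float64(0.5443)), (182, 82, np.float64(0.5419)), (183, 79, np.float64(0.5394)), (184, 73, np.float64(0.537)), (185, 65, np.float64(0.5345)), (186, 59, np.float64(0.5321)), (187, 58, np.float64(0.5297)), (188, 59, np.float64(0.5272)), (189, 58, np.float64(0.5248)), (190, 56, np.float64(0.5223)), (191, 58, np.float64(0.5199)), (192, 61, np.float64(0.5175)), (193, 63, np.float64(0.5151)), (194, 70, np.float64(0.5126)), (195, 73, np.float64(0.5102)), (196, 72, np.float64(0.5078)), (197, 79, np.float64(0.5054)), (198, 114, np.float64(0.5029)), (199, 148, np.float64(0.5005)), (200, 124, np.float64(0.4981)), (201, 97, np.float64(0.4957)), (202, 90, np.float64(0.4933)), (203, 91, np.float64(0.4909)), (204, 108, np.float64(0.4885)), (205, 154, np.float64(0.4861)), (206, 188, np.float64(0
[... 7233 characters left out ...]
t64(-0.2233)), (239, 38, np.float64(0.4777), np.float64(-0.2254)), (240, 45, np.float64(0.4749), np.float64(-0.2275)), (241, 132, np.float64(0.4722), np.float64(-0.2295)), (242, 231, np.float64(0.4694), np.float64(-0.2316)), (243, 131, np.float64(0.4667), np.float64(-0.2336)), (244, 135, np.float64(0.4641), np.float64(-0.2356)), (245, 167, np.float64(0.4614), np.float64(-0.2376)), (246, 215, np.float64(0.4588), np.float64(-0.2395)), (247, 143, np.float64(0.4561), np.float64(-0.2415)), (248, 122, np.float64(0.4535), np.float64(-0.2434)), (249, 132, np.float64(0.451), np.float64(-0.2453)), (250, 131, np.float64(0.4484), np.float64(-0.2472)), (251, 131, np.float64(0.4459), np.float64(-0.2491))]
```

```bash
python3 - <<'E'
from h import *
c=cal("top");d=cal("scene")
for a in(1.3,1.45,1.57,1.7,1.8,1.9):
    # lid front edge outer/inner pts, mid-width and right/left ends ; hinge local: r along lid, n outer normal
    H=np.array([.5635,-.1955,.112]);r=np.array([-np.cos(a),0,np.sin(a)]);n=np.array([np.sin(a),0,np.cos(a)])
    P=[H+r*.112+n*.0035,H+r*.112+n*-.0015,H+r*.112+[0,.06,0],H+r*.112+[0,-.06,0],H+r*.123]
    print(a,proj(c,P).round(1).tolist(),proj(d,P).round(1).tolist(),P[4].round(3))
s=cv2.imread("pics/s0.png").astype(int)
for u in(360,375,390,400):
    g=[v for v in range(120,230) if s[v,u,1]-s[v,u,2]>15 and s[v,u,2]<90];print(u,g[0],g[-1])
t=cv2.imread("pics/t0.png").astype(int)
for u in(355,375,395):
    g=[v for v in range(140,180) if t[v,u,1]-t[v,u,2]>10];print(u,g[0],g[-1])
E
```

```text
1.3 [[377.2, 170.9], [377.3, 173.2], [349.4, 174.2], [405.2, 170.8], [378.1, 172.5]] [[363.6, 168.2], [362.0, 169.6], [336.7, 161.6], [390.8, 177.4], [361.8, 164.1]] [ 0.531 -0.196  0.231]
1.45 [[376.7, 163.1], [376.8, 165.4], [348.9, 166.4], [404.7, 163.0], [377.6, 163.9]] [[368.9, 164.3], [367.3, 165.4], [342.2, 157.8], [396.0, 173.0], [367.7, 159.6]] [ 0.549 -0.196  0.234]
1.57 [[376.1, 157.0], [376.3, 159.2], [348.4, 160.3], [404.1, 156.9], [377.0, 157.1]] [[373.1, 162.3], [371.5, 163.0], [346.4, 155.7], [400.1, 170.5], [372.3, 157.1]] [ 0.563 -0.196  0.235]
1.7 [[375.4, 150.8], [375.7, 152.9], [347.9, 153.9], [403.3, 150.6], [376.2, 150.0]] [[377.4, 161.0], [375.9, 161.3], [350.9, 154.3], [404.2, 168.8], [377.1, 155.5]] [ 0.579 -0.196  0.234]
1.8 [[374.8, 146.3], [375.1, 148.3], [347.4, 149.3], [402.6, 146.0], [375.6, 145.0]] [[380.5, 160.7], [379.1, 160.8], [354.2, 153.9], [407.2, 168.2], [380.6, 155.1]] [ 0.591 -0.196  0.232]
1.9 [[374.2, 142.1], [374.5, 143.9], [346.9, 145.0], [401.9, 141.7], [374.9, 140.2]] [[383.4, 160.9], [382.1, 160.8], [357.4, 154.1], [410.0, 168.2], [383.9, 155.2]] [ 0.603 -0.196  0.228]
360 156 213
375 157 219
390 164 220
400 166 220
355 150 170
375 148 173
395 148 169
```

>>> servo_tool:
  increments: "0.5 2 0 0 0 0 0.45;1.5 6 0 0 0 0 0.45;3 11 0 0 0 -0.6 0.45;4 16 0 0 0 -0.6 0.45;5 21 0 0 0 -0.6 0.45;6 26 0 0 0 -0.6 0.45;6.5 29 0 0 0 -0.6 0.45;6.6 29.8 0 0 0 -0.6 0.45"

```text
time: 11.85
tcp_pos: [0.481, -0.1963, 0.2344]
ee_rot: [1.0, -0.006, -0.001, -0.001]
ft_force: [-0.4, -0.3, -0.4]
opening: 0.66
finger_force: 14.9
```

>>> servo_tool:
  increments: "0 0 0 0 0 0 0.45;0 0 1.5 0 0 0 0.45;0 0 3 0 0 0 0.45;0 0 4 0 0 0 0.45;0 0 4 0 0 0 0.45;0 0 4 0 0 0 0.45"

```text
time: 12.6
tcp_pos: [0.4817, -0.1953, 0.1965]
ee_rot: [1.0, -0.005, 0.0, 0.0]
ft_force: [0.4, 0.4, -0.3]
opening: 0.659
finger_force: 14.9
```

```bash
python3 - <<'E'
from h import *
s=bot.read_state();print(s["time"],s["tcp_pos"],s["ft_force"],s["qpos"].round(3),Ro.from_quat(s["ee_rot"]).as_matrix().round(4).tolist());togo([.4815,-.1955,.1])
b=snap("scene","pics/s6.png")
cv2.imwrite("pics/m6.png",cv2.resize(b[110:290,290:460,::-1],None,fx=3.3,fy=3.3,interpolation=cv2.INTER_CUBIC))
E
```

```text
12.6 [ 0.48165644 -0.1953006   0.19654546] [ 0.40218132  0.3653094  -0.26288998] [-0.611  0.346  1.589 -0.     1.207  0.97 ] [[1.0, -0.0099, 0.0005], [-0.0099, -1.0, -0.0004], [0.0006, 0.0004, -1.0]]
tool shift cm [-0.02  0.02  9.65]
```

View pics/m6.png

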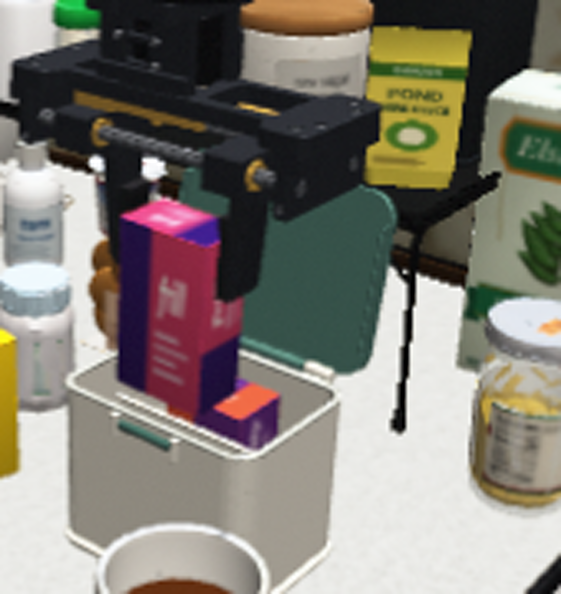

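The carton hangs upright over the front slot, with its foot's front edge from crop (120,383) to (203,420). The violet carton and the divider are behind it. A quick numeric check of the alignment in the same picture comes next.

```bash
python3 - <<'E'
from h import *
d=cal("scene")
print("seen",[(290-.4+x/3.3,110-.4+y/3.3) for x,y in[(120,383),(203,420),(240,375)]])
print(proj(d,[[.4637,-.166,.12],[.4637,-.2245,.12],[.4997,-.2245,.12]]))
for x,y in[(120,383),(203,420)]:print(onz(d,290-.4+x/3.3,110-.4+y/3.3,.12))
E
```

```text
seen [(325.9636363636364, 225.66060606060606), (351.1151515151515, 236.87272727272727), (362.32727272727277, 223.23636363636365)]
[[324.74178599 226.31422948]
 [350.03271972 237.0255249 ]
 [362.05190209 229.39039744]]
[ 0.4670698  -0.16608995  0.12      ]
[ 0.46537205 -0.22561487  0.12      ]
```

>>> servo_tool:
  increments: "0 0 1 0 0 0 0.45;0 0 2.5 0 0 0 0.45;0 0 4 0 0 0 0.45;0 0 5.5 0 0 0 0.45;0 0 7 0 0 0 0.45;0 0 8.5 0 0 0 0.45;0 0 9.5 0 0 0 0.45;0 0 9.5 0 0 0 0.45"

```text
time: 13.65
tcp_pos: [0.4813, -0.1951, 0.1006]
ee_rot: [1.0, -0.005, -0.0, -0.0]
ft_force: [-1.3, 0.5, -0.9]
opening: 0.661
finger_force: 14.9
```

>>> servo_tool:
  increments: "0 0 0.6 0 0 0 0.45;0 0 1.2 0 0 0 0.45;0 0 1.6 0 0 0 0.45;0 0 1.8 0 0 0 0.45;0 0 1.95 0 0 0 0.45;0 0 2.0 0 0 0 0.45;0 0 2.0 0 0 0 0.45"

```text
time: 14.52
tcp_pos: [0.4815, -0.1952, 0.0813]
ee_rot: [1.0, -0.005, 0.0, 0.0]
ft_force: [-0.0, -0.3, -0.6]
opening: 0.659
finger_force: 14.9
```

>>> servo_tool:
  increments: "0 0 0.06 0 0 0 0.45;0 0 0.12 0 0 0 0.45;0 0 0.12 0 0 0 0.45;0 0 0.12 0 0 0 0.45"

```text
time: 15.02
tcp_pos: [0.4818, -0.1953, 0.0806]
ee_rot: [1.0, -0.005, 0.0, 0.0]
ft_force: [-0.1, 1.3, 4.9]
opening: 0.653
finger_force: 14.9
```

>>> servo_tool:
  increments: "0 0 0 0 0 0 0.3;0 0 0 0 0 0 0.22;0 0 0 0 0 0 0.18;0 0 0 0 0 0 0.17;0 0 -2 0 0 0 0.17;0 0 -5 0 0 0 0.17;0 0 -9 0 0 0 0.17;0 0 -14 0 0 0 0.17"

```text
time: 16.02
tcp_pos: [0.4811, -0.195, 0.2208]
ee_rot: [1.0, -0.005, -0.001, -0.0]
ft_force: [0.3, 0.4, 0.3]
opening: 0.831
finger_force: 0.0
```

```bash
python3 - <<'E'
from h import *
c=cal("wrist");w=snap("wrist","pics/w7.png");b=snap("scene","pics/s7.png");s=bot.read_state();print(s["time"],s["tcp_pos"],s["ft_force"],s["opening"])
def pinkrect(im,c,z,box):
    x0,x1,y0,y1=box;h=cv2.cvtColor(im,cv2.COLOR_RGB2HSV)[y0:y1,x0:x1].astype(int)
    m=((h[...,0]>155)&(h[...,0]<174)&(h[...,1]>90)&(h[...,2]>100)).astype(np.uint8)
    C=max(cv2.findContours(m,0,2)[0],key=cv2.contourArea);q=cv2.approxPolyDP(cv2.convexHull(C),2,True)[:,0]+[x0,y0]
    print(cv2.contourArea(C),[(p.tolist(),onz(c,*p,z)[:2].round(4).tolist()) for p in q])
pinkrect(b,cal("scene"),.104,(300,410,200,270))
d=cal("scene");print(proj(d,[[.4635,-.166,.104],[.4995,-.166,.104],[.4995,-.224,.104],[.4635,-.224,.104]]).round(1).tolist())
s0=cv2.imread("pics/s7.png").astype(int)
for u in(375,390,400):
    g=[v for v in range(120,230) if s0[v,u,1]-s0[v,u,2]>15 and s0[v,u,2]<90];print(u,g[:1],g[-1:])
E
```

```text
16.125 [ 0.48300351 -0.19619969  0.22492988] [0.11907713 0.28034617 0.28272656] 0.8302040428282376
139.0 [([328, 232], [0.473, -0.1662]), ([338, 227], [0.5003, -0.1683]), ([350, 233], [0.4972, -0.1996]), ([339, 238], [0.4695, -0.1955])]
[[324.6, 233.9], [336.8, 226.8], [361.4, 236.9], [349.4, 244.7]]
375 [166] [219]
390 [164] [220]
400 [166] [220]
```

```bash
python3 - <<'E'
from h import *
t=cal("top");s=cal("scene")
print("leg foot",onz(s,411,239,0),onz(t,371,130,0))
def tri(a,b):
    o,d=ray(t,*a);p,e=ray(s,*b);k=np.linalg.lstsq(np.stack([d,-e],1),p-o,rcond=None)[0];return (o+k[0]*d).round(3),(p+k[1]*e).round(3)
print("rack corner",tri((376,112),(413,178)))
print("box corner near right",tri((371,78),(432,121)),tri((347,66),(402,119)))
print("mustard",tri((417,120),(456,211)))
E
```

```text
leg foot [ 0.71357827 -0.21714796  0.        ] [ 0.71036768 -0.22503324  0.        ]
rack corner (array([ 0.696, -0.216,  0.158]), array([ 0.695, -0.215,  0.158]))
box corner near right (array([ 0.732, -0.194,  0.261]), array([ 0.746, -0.218,  0.272])) (array([ 0.762, -0.145,  0.263]), array([ 0.758, -0.14 ,  0.261]))
mustard (array([ 0.686, -0.321,  0.118]), array([ 0.686, -0.321,  0.119]))
```

>>> servo_tool:
  increments: "0 0 -3 0 0 0 0.5;0 0 -6 0 0 0 1;2 0 -6.5 0 0 0 1;5 0 -6.5 0 0 0 1;8 0 -6.5 0 0 0 1;11 0 -6.5 0 0 0 1;13.5 0 -6.5 0 0 0 1;14.5 0 -6.5 0 0 0 1"
  newtons: 20

```text
time: 17.12
tcp_pos: [0.6274, -0.1965, 0.2833]
ee_rot: [1.0, -0.005, -0.001, -0.0]
ft_force: [-0.3, 0.1, 0.7]
opening: 0.005
finger_force: 0.0
```

>>> servo_tool:
  increments: "0 0 0 0 0 0 1;0 0 2 0 0 0 1;0 0 4.5 0 0 0 1;0 0 7 0 0 0 1;0 0 8.5 0 0 0 1;0 0 8.5 0 0 0 1"

```text
time: 17.88
tcp_pos: [0.626, -0.1966, 0.1993]
ee_rot: [1.0, -0.005, -0.001, -0.0]
ft_force: [0.1, 0.1, -0.2]
opening: 0.005
finger_force: 0.0
```

>>> servo_tool:
  increments: "-1.5 0 0 0 0 0 1;-3 0 0 0 0 0 1;-4.5 0 0 0 0 0 1;-5.5 0 -0.3 0 0 0 1;-6.5 0 -0.8 0 0 0 1;-7.4 0 -0.8 0 0 0 1;-8.2 0 -0.7 0 0 0 1;-9 0 -0.4 0 0 0 1"

```text
time: 18.88
tcp_pos: [0.5361, -0.1958, 0.2039]
ee_rot: [1.0, -0.005, 0.0, 0.0]
ft_force: [1.7, 0.0, 0.6]
opening: 0.004
finger_force: 0.4
```

```bash
python3 - <<'E'
from h import *
s=bot.read_state();print(s["tcp_pos"],s["ft_force"])
b=snap("scene","pics/s8.png").astype(int);m=((b[...,1]-b[...,0]>15)&(b[...,0]<90)).astype(np.uint8);m[:,:320]=0;m[:130]=0;m[230:]=0;m[:,440:]=0
C=max(cv2.findContours(m,0,2)[0],key=cv2.contourArea);print(cv2.approxPolyDP(C,4,True)[:,0].tolist())
d=cal("scene");H=np.array([.5635,-.1955,.112])
for a in(.8,1,1.2,1.4,1.7):
    r=np.array([-np.cos(a),0,np.sin(a)]);print(a,proj(d,[H+r*.105+[0,.066,0],H+r*.105+[0,-.066,0],H+r*.01+[0,-.068,0]]).round(0).tolist())
E
```

```text
[ 0.53605885 -0.19577149  0.20388754] [1.65421289 0.00493248 0.55198711]
[[322, 167], [330, 171], [337, 200], [380, 221], [398, 220], [388, 188], [355, 171], [364, 175], [358, 182], [342, 177], [343, 172], [330, 168], [335, 167]]
0.8 [[319.0, 183.0], [379.0, 204.0], [397.0, 225.0]]
1 [[325.0, 174.0], [385.0, 194.0], [398.0, 224.0]]
1.2 [[332.0, 167.0], [391.0, 185.0], [398.0, 224.0]]
1.4 [[338.0, 161.0], [397.0, 179.0], [399.0, 223.0]]
1.7 [[348.0, 157.0], [407.0, 173.0], [399.0, 222.0]]
```

>>> servo_tool:
  increments: "-1 0 0.2 0 0 0 1;-1.85 0 0.75 0 0 0 1;-2.6 0 1.3 0 0 0 1;-3.35 0 1.85 0 0 0 1;-4 0 2.6 0 0 0 1;-4.65 0 3.3 0 0 0 1;-5.2 0 4.1 0 0 0 1;-5.75 0 4.95 0 0 0 1"

```text
time: 19.92
tcp_pos: [0.4787, -0.1952, 0.154]
ee_rot: [1.0, -0.005, 0.0, 0.0]
ft_force: [1.7, 0.1, 1.4]
opening: 0.01
finger_force: 0.7
```

>>> servo_tool:
  increments: "-0.4 0 0.7 0 0 0 1;-0.7 0 1.4 0 0 0 1;-0.9 0 1.9 0 0 0 1;-0.9 0 2.2 0 0 0 1;-0.9 0 2.2 0 0 0 1"

```text
time: 20.55
tcp_pos: [0.4698, -0.1951, 0.1323]
ee_rot: [1.0, -0.005, -0.0, -0.0]
ft_force: [-0.9, 0.6, 1.8]
opening: 0.005
finger_force: 0.4
```

Now pressing down in small steps.

>>> servo_tool:
  increments: "-0.3 0 0.3 0 0 0 1;-0.5 0 0.5 0 0 0 1;-0.5 0 0.7 0 0 0 1;-0.5 0 0.8 0 0 0 1;-0.5 0 0.85 0 0 0 1;-0.5 0 0.85 0 0 0 1"

```text
time: 21.3
tcp_pos: [0.4648, -0.195, 0.1239]
ee_rot: [1.0, -0.005, -0.0, -0.0]
ft_force: [0.2, -0.4, 2.7]
opening: 0.006
finger_force: 1.1
```

>>> servo_tool:
  increments: "0 0 0.05 0 0 0 1;0 0 0.1 0 0 0 1;0 0 0.15 0 0 0 1;0 0 0.15 0 0 0 1"

```text
time: 21.8
tcp_pos: [0.4648, -0.195, 0.1236]
ee_rot: [1.0, -0.005, -0.0, 0.0]
ft_force: [-4.0, 3.0, 14.8]
opening: 0.003
finger_force: 7.3
```

>>> servo_tool:
  increments: "0 0 0.05 0 0 0 1;0 0 0.1 0 0 0 1;0 0 0.1 0 0 0 1"

```text
time: 22.18
tcp_pos: [0.4649, -0.1951, 0.1234]
ee_rot: [1.0, -0.005, 0.0, 0.0]
ft_force: [-8.4, 3.8, 23.1]
opening: 0.003
finger_force: 11.4
```

>>> servo_tool:
  increments: "0 0 -0.2 0 0 0 1;0 0 -0.5 0 0 0 1;0 0 -1 0 0 0 1;0 0 -2 0 0 0 1;0 0 -4 0 0 0 1;0 0 -7 0 0 0 1;-2 0 -10 0 0 0 1;-5 0 -12 0 0 0 1"

```text
time: 23.18
tcp_pos: [0.4147, -0.1946, 0.2432]
ee_rot: [1.0, -0.005, 0.001, 0.001]
ft_force: [-0.1, 0.1, -0.8]
opening: 0.003
finger_force: 0.0
```

```bash
python3 - <<'E'
from h import *
for _ in range(6): imaging.grab_frame("top")
b=snap("scene","pics/s9.png").astype(int);m=((b[...,1]-b[...,0]>12)&(b[...,0]<110)).astype(np.uint8);m[:,:300]=0;m[:130]=0;m[290:]=0;m[:,440:]=0
C=max(cv2.findContours(m,0,2)[0],key=cv2.contourArea);print(cv2.contourArea(C),cv2.approxPolyDP(C,4,True)[:,0].tolist())
d=cal("scene");H=np.array([.5635,-.1955,.112])
for a in(0,.05,.1,.5,1):
    r=np.array([-np.cos(a),0,np.sin(a)]);n=np.array([np.sin(a),0,np.cos(a)])*.0035
    print(a,proj(d,[H+n+r*k+[0,y,0] for k,y in((.11,.07),(.11,-.07),(.005,-.07),(.005,.07))]).round(0).tolist())
s=bot.read_state();print(s["time"],s["tcp_pos"],s["ft_force"])
E
```

```text
762.0 [[308, 224], [322, 232], [321, 244], [336, 251], [340, 241], [371, 249], [394, 230], [393, 225], [390, 232], [390, 224], [345, 206], [388, 226], [365, 244], [315, 224], [339, 209], [315, 218], [314, 226]]
0 [[305.0, 223.0], [366.0, 250.0], [398.0, 227.0], [340.0, 205.0]]
0.05 [[305.0, 221.0], [366.0, 247.0], [398.0, 227.0], [340.0, 205.0]]
0.1 [[305.0, 218.0], [366.0, 244.0], [398.0, 227.0], [340.0, 205.0]]
0.5 [[310.0, 196.0], [373.0, 219.0], [399.0, 226.0], [340.0, 204.0]]
1 [[324.0, 171.0], [387.0, 191.0], [400.0, 225.0], [341.0, 203.0]]
23.525 [ 0.41531185 -0.19444855  0.24087794] [-0.70871147 -0.22100094  0.16378048]
```

```bash
python3 - <<'E'
from h import *
a=cv2.imread("pics/s0.png").astype(int);b=cv2.imread("pics/s9.png").astype(int);D=np.abs(a-b).max(2)
for n,(x,y) in dict(red=(262,190),white=(302,215),yellow=(281,230),mug=(345,320),mustard=(452,232),bisc=(328,197)).items(): print(n,(D[y-12:y+12,x-9:x+9]>40).mean().round(3))
bot.close_job()
E
```

```text
red 0.086
white 0.025
yellow 0.0
mug 0.0
mustard 0.0
bisc 0.019
the job is handed in; nothing more can be done
```

The pink carton stands upright in the keeper's front slot, the lid stayed fully shut after release, and the other things look unmoved in the last camera image. I handed the job in at about 23.5 s.

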